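# Close up two fuse boxes on the sloped test stand

### The job

Two open fuse boxes are mounted on the sloped test stand, and their covers lie on the worktop. Put on each box the cover that fits it, lowering it (not dropping it) until it sits fully home, and then swing the wire bail of the larger box over its cover until it lies down on it. The third cover fits neither box properly: leave it, and the other things lying about, where they are.

Things in the scene. Friction and masses are not known exactly. Their poses are not given: they have to be found in the camera images.
- large_cover: Black plastic cover of the larger box, 60 x 104 mm (own x by y), 23 mm tall, walls 2.5 mm, open underneath (hollow 55 x 99 mm, 20 mm deep), the same either way round. Starts lying open side down. Origin: centre of its open underside; z out of its top, y along its length.
- small_cover: Black plastic cover of the smaller box, 46 x 72 mm, 23 mm tall, walls 2.5 mm, hollow 41 x 67 mm, 20 mm deep; otherwise and in its axes like the large cover.
- middle_cover: Black plastic cover that belongs to neither box, 53 x 88 mm, 23 mm tall; to be left alone. Axes like the large cover.
- main_box_seat (a point): On the larger grey fuse box: where its cover's origin lies when fully home. x points up the slope, y across the stand along the box, z square off the panel (25 degrees from vertical). The rim the cover goes over is 51 x 95 mm (2 mm play a side), its top 20 mm along z above this point; the body below is 58 x 102 mm; the panel is 18 mm below, the seated cover's top 23 mm above.
- small_box_seat (a point): The same for the smaller grey fuse box beside it (either may be on the left; centres 132 mm apart): rim 37 x 63 mm, 2 mm play a side, body below 44 x 70 mm; heights as on the larger one. It has no bail.
- bail (a joint): Angle of the wire bail of the larger box (rad): 0 leaning back, up the slope, fully open; it grows as the bail swings up and down the slope over the box, to 2.07 when its bar lies on a cover that is fully home. Stiff enough to stay where it is left.
- bail_bar (a point): Middle of the bail's cross-bar: a wire along the box with a red sleeve 8 mm thick and 60 mm long. Open, it leans 33 to 45 mm uphill of the hinge; closed, it lies over the middle of the cover.
- bail_hinge (a point): Middle of the bail's hinge axis, which runs along seat y; at x = 40 mm, z = -4 mm in the main box's seat frame. The bar moves round it at 48 mm radius, rising to 44 mm above the seat point on the way; the bail's legs are 60 mm either side of the middle.
- test_stand: Fixed grey steel stand with a panel 290 mm wide and 215 mm long that rises away from its front at 25 degrees; origin on the worktop under the middle of the panel, x towards its high rear edge, z up. The panel's face is 25 mm high at the front edge and 115 mm at the rear edge.
- relay: Small black relay, 28 x 28 x 36 mm, standing on the worktop; bystander.
- fuse_carton: White flat box with coloured squares, 62 x 100 x 24 mm; bystander.
- side_cutters: Red-handled side cutters, 54 x 165 x 16 mm; bystander.
- tape_black: Roll of black tape, 66 mm across, 19 mm tall; bystander.
- flashlight: Black flashlight, 132 mm long, 32 mm thick, lying; bystander.
There are look-alikes about, which are no part of the job. Leave any pink or turquoise look-alike of the large_cover alone.

How it is judged (in metres and radians):
At the end, for the whole second after the job is handed in: The large cover sits on the larger box and the small cover on the smaller box, each within 5 mm of its seat point, no more than 2.5 mm proud and square to the box within 0.07 rad, at rest; the bail of the larger box is swung over its cover to more than 1.9 rad (distance between large_cover and main_box_seat below 0.005 m and z of large_cover in the frame of main_box_seat below 0.0025 m and angle between the z axis of large_cover and the z axis of main_box_seat, either way round below 0.07 rad and distance between small_cover and small_box_seat below 0.005 m and z of small_cover in the frame of small_box_seat below 0.0025 m and angle between the z axis of small_cover and the z axis of small_box_seat, either way round below 0.07 rad and value of joint bail above 1.9 rad and linear speed of each of large_cover, small_cover below 0.02 m/s); the robot touches nothing.
It fails at once if the cover that fits neither box is moved by more than 25 mm (distance of middle_cover from where it was at the start of the episode above 0.025 m).
It fails at once if a bystander is moved by more than 25 mm (distance of any of relay, fuse_carton, side_cutters, tape_black, flashlight from where it was at the start of the episode above 0.025 m).
It fails at once if a cover is dropped (falls faster than 0.6 m/s, untouched by the fingers) ((linear speed of large_cover above 0.6 m/s and contact force between large_cover and the fingers below 0.05 N) or (linear speed of small_cover above 0.6 m/s and contact force between small_cover and the fingers below 0.05 N)).
It also fails if it takes over 72 s, if anything falls off the work surface, if the arm or the gripper's body presses on something with over 40 N, if the wrist force passes 120 N, or if a joint passes its speed limit or range.

### The arm

A 7-joint arm with a two-finger parallel gripper is mounted at the origin on a cart in front of the work surface, level with it; the furniture and walls round the work are solid. World frame = base frame: x ahead of the robot, y to its left, z up, the work surface at z = 0. Lengths are in mm, angles in degrees, forces in N, time in s.
With the tool pointing down it reaches from about 425 to 950 mm from the base axis. Payload 16.7 kg.
Tool frame: the origin (TCP) lies midway between the tips of the shut fingers; the grasp point (between the pads) lies 19 mm behind it; z points along the fingers, y is the line along which they close (so a half turn about z gives the same grasp; the last joint's range is limited). The gripper opens to 94 mm and grips with 3 to 60 N. Pads are 16 mm wide; open, the fingers measure 119 mm over their backs; the gripper's body (75 mm by 177 mm) begins 78 mm behind the grasp point.
Start: joints at [64.315, 24.414, 4.234, 92.017, -1.954, 63.644, -3.845], TCP at [198.671, -645.061, 205.467] pointing down, gripper open.
Joint ranges: [-163.25, 163.25], [-28.42, 122.38], [-70.27, 78.77], [12.13, 141.07], [-58.53, 238.53], [9.26, 117.41], [-156.51, 156.51]. Speed limits (degrees/s): [108.29, 108.29, 136.94, 136.94, 172.46, 172.46, 172.46].

### API

Orientations are given as [roll, pitch, yaw] about the fixed x, y, z axes, in that order (R = Rz(yaw) Ry(pitch) Rx(roll)).
In Python, from workcell import arm, eyes, ticket gives the robot as it stands. The module is installed in compiled form; this text tells all that it offers.
- The arm moves only by the tool arm_command, never from a script. Its argument "deltas" is one flat list of numbers, 6 for each row, row after row: the shift along the tool's x, y, z in mm, then the turn, a rotation vector about the tool's x, y, z in degrees. A call has 1 to 10 rows; each row shifts and turns the commanded pose from where the row before left it, along the tool's axes as they then stand; what a row does not reach is not made up. A row lasts 1/10 s, in which the tool goes at most 50 mm and 8.59 degrees, less where a joint would pass 70% of its speed; a pose out of reach is approached as far as the arm can. A call with a gripper value outside its range is refused whole. "jaw" is the finger opening in mm, from 0 to 94, set as the call begins (left out, the last holds). The fingers move at their own pace and stop on an object; the grip force is fixed at half the most. Time passes only in rows, so rows that do not move let the fingers close. It gives the time, the measured TCP pose, the force, the opening and the grip force at its end, in the units of the state.
- arm.get_state(): the state, without advancing time (a new reading comes with each control period).
- eyes.read_camera(name): name is "side" or "top"; returns (picture, depth): 384x512x3 uint8, red, green, blue; 384x512 float32, mm along the optical axis (not along the pixel's ray), 0 where there is no reading.
- eyes.camera_model(name): a dict with "vertical_fov" (degrees; the focal length in pixels is half the picture's height over the tangent of half this angle, whatever the lens; pixels are square), "cx", "cy" (the principal point, pixels), "D" ([k1, k2, p1, p2, k3] as OpenCV has them; the pictures are not rectified), "R" (3x3) and "t" (3): a world point X has camera coordinates R X + t. Camera axes: x right, y down, z forward; pixel columns grow to the right and rows downward; lengths in mm; the calibration is good to about 2 mm. A picture is of the moment at which its call begins. camera_model takes no time and is no camera call.
- ticket.hand_in(): hands the job in; it is judged then, once.
The state is a dict: "time": time; "qpos": joint angles; "qd": joint speeds; "tau": joint torques, N m; "eef_pos": TCP position; "eef_rot": TCP orientation; "contact_force": force on the tool from outside, world axes, zero at the start; "torque": the same for the moment, N m; "grip_width": finger opening in mm; "gripper_force": force on a finger pad.
Only numpy, scipy, OpenCV 4.12 (cv2) and the standard library are available. Lean on these libraries where they do the work, as an engineer would, in place of code of your own. Each camera call takes 0.05 s, during which the arm holds its last target. There are 200 camera calls.

## Working session

There is one attempt and no reset: what is moved stays moved. The work goes in short steps, Python scripts to look and compute and a tool call to move; the robot and the scene stay as the last step left them, time stands still between calls to the robot, and variables do not carry over. Pictures are saved under pics/ and viewed, at most 10 in all, crops included, and the job is handed in when it is done.

Besides the shell and the picture viewer there is one more tool, called after "Emit:" by a JSON object that holds its "api" and its "payload", one argument or row to a line. arm_command: Moves the arm, as the interface text tells. Its arguments: {"type":"object","properties":{"deltas":{"type":"array"},"jaw":{"type":"number"}},"required":["deltas"]}

```bash
mkdir -p pics
cat > h.py <<'E'
import numpy as np, cv2
from workcell import arm, eyes, ticket
from scipy.spatial.transform import Rotation as Rot
def cam(n):
    m=eyes.camera_model(n); f=192/np.tan(np.radians(m["vertical_fov"])/2)
    K=np.array([[f,0,m["cx"]],[0,f,m["cy"]],[0,0,1]]); return K,np.array(m["D"],float),np.array(m["R"]),np.array(m["t"]).ravel()
def cloud(n,d):
    K,D,R,t=cam(n); h,w=d.shape
    u,v=np.meshgrid(np.arange(w),np.arange(h))
    p=cv2.undistortPoints(np.stack([u,v],-1).reshape(-1,1,2).astype(np.float64),K,D).reshape(h,w,2)
    c=np.dstack([p*d[...,None],d]); X=(c-t)@R; X[d==0]=np.nan; return X
def ray(n,uv,z):
    K,D,R,t=cam(n); p=cv2.undistortPoints(np.array(uv,float).reshape(-1,1,2),K,D).reshape(-1,2)
    dr=np.c_[p,np.ones(len(p))]@R; o=-R.T@t; return o+dr*((z-o[2])/dr[:,2])[:,None]
def proj(n,X):
    K,D,R,t=cam(n); return cv2.projectPoints(np.array(X,float).reshape(-1,1,3),cv2.Rodrigues(R)[0],t,K,D)[0].reshape(-1,2)
E
python3 - <<'E'
from h import *
for n in ("top","side"):
    p,d=eyes.read_camera(n); np.savez(n+"0.npz",p=p,d=d); cv2.imwrite(f"pics/{n}0.png",cv2.resize(p[...,::-1],(800,600)))
    K,D,R,t=cam(n); print(n,K[0,0],-R.T@t,R[2],D,(d>0).mean())
s=arm.get_state(); print(s)
E
```

```text
top 463.19480547488536 [ 265.20327602  149.60906055 1600.10325861] [ 0.13581752 -0.01343345 -0.99064279] [-0.12426218  0.          0.          0.          0.        ] 0.9960683186848959
side 354.4077550654199 [ 310.6489007  1265.17432273  901.95065736] [ 0.14302893 -0.80248851 -0.57927102] [-0.08267969  0.          0.          0.          0.        ] 0.9959920247395834
{'time': 0.1, 'qpos': array([64.31233063, 24.44727025,  4.23188217, 92.04596493, -1.95283017,
       63.64277025, -3.84378436]), 'qd': array([-0.02647275, -0.10062412,  0.06737292,  0.0355618 ,  0.02972921,
        0.01181857,  0.07327588]), 'tau': array([ 6.91402238e-03, -9.37476397e+01,  3.67682509e+00, -4.55049706e+01,
       -4.85346420e-02,  1.68134447e-02, -3.77426645e-06]), 'eef_pos': array([ 198.58176974, -644.74230175,  204.85194924]), 'eef_rot': array([-1.79936391e+02,  5.55868054e-03,  1.71210151e+01]), 'contact_force': array([ 0.22615602, -0.41108269,  0.61944551]), 'torque': array([ 0.05776814, -0.03346833,  0.02366221]), 'gripper_force': 0.0, 'grip_width': 94.39874351967772}
```

View pics/top0.png

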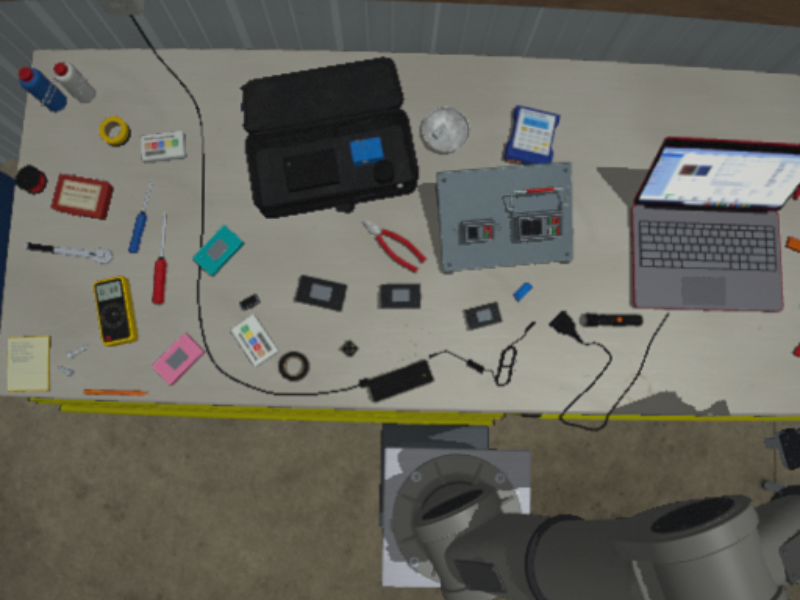

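View pics/side0.png

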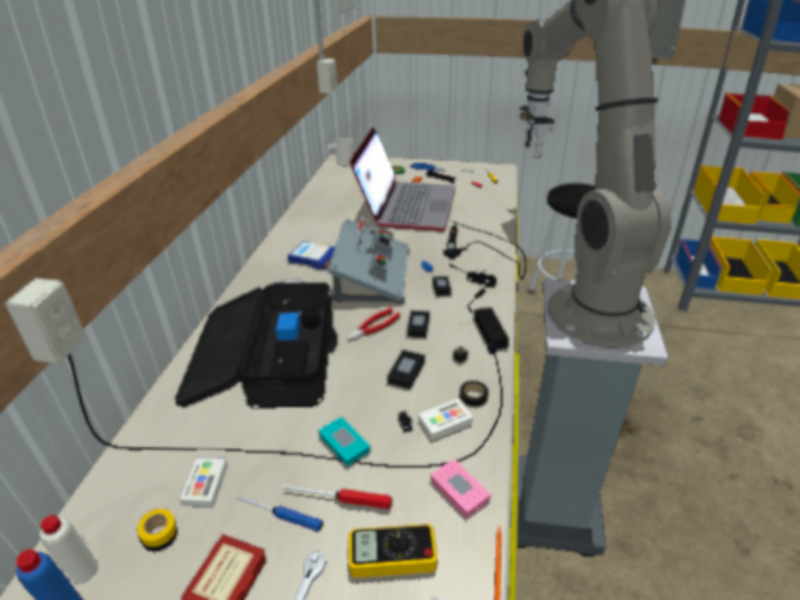

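The three black covers in the top view are at (320,292), (400,295) and (482,316) px in the 800-px picture; they look large, middle and small by length. The pink (180,357) and turquoise (218,250) ones are look-alikes to leave. The stand is at about (505,217), with the small box left (477,231) and the larger box, with its red bail bar, right (537,225). Next I measure them.

```bash
cat > m.py <<'E'
from h import *
def mm(n,p,d,z=23):
    X=cloud(n,d); return X
E
python3 - <<'E'
from h import *
a=np.load("top0.npz"); p,d=a["p"],a["d"]; X=cloud("top",d)
s=512/800
# table-height check and covers via height mask
m0=np.abs(X[...,2])<8; print("table z",np.median(X[...,2][m0]))
print("noise",[np.round(X[int(y*s),int(x*s)],1) for x,y in [(320,285),(400,310),(450,350),(600,380),(300,230)]])
hsv=cv2.cvtColor(p,cv2.COLOR_RGB2HSV)
for nm,(x,y) in dict(A=(320,292),B=(400,295),C=(482,316),pink=(180,357)).items():
    x,y=int(x*s),int(y*s); w=24
    sub=(slice(y-w,y+w),slice(x-w,x+w))
    mk=((hsv[...,2][sub]<130)).astype(np.uint8) if nm!='pink' else (hsv[...,1][sub]>90).astype(np.uint8)
    cs,_=cv2.findContours(mk,cv2.RETR_EXTERNAL,cv2.CHAIN_APPROX_NONE); c=min(cs,key=lambda c:abs(cv2.pointPolygonTest(c,(w,w),True)) if cv2.contourArea(c)<100 else -cv2.contourArea(c))
    c=c.reshape(-1,2)+[x-w,y-w]
    P=ray("top",c,23)[:,:2]; r=cv2.minAreaRect(P.astype(np.float32)); zz=X[sub][mk>0][:,2]
    print(nm,np.round(r[0]),np.round(r[1]),r[2],"z",np.percentile(zz,[10,50,90]))
# stand: zoom
crop=p[95:180,270:375]; cv2.imwrite("pics/z1.png",cv2.resize(crop[...,::-1],None,fx=7,fy=7,interpolation=cv2.INTER_CUBIC))
crop=p[170:220,180:330]; cv2.imwrite("pics/z2.png",cv2.resize(crop[...,::-1],None,fx=5,fy=5,interpolation=cv2.INTER_CUBIC))
# panel plane fit
R=X[105:172,282:366].reshape(-1,3); R=R[(R[:,2]>20)&(R[:,2]<125)]
best=None;rng=np.random.default_rng(0)
for i in range(500):
    q=R[rng.choice(len(R),3)]; n=np.cross(q[1]-q[0],q[2]-q[0]); 
    if np.linalg.norm(n)<1: continue
    n/=np.linalg.norm(n); k=np.abs((R-q[0])@n)<2
    if best is None or k.sum()>best.sum(): best=k
Q=R[best]; c=Q.mean(0); n=np.linalg.svd(Q-c)[2][2]; n*=np.sign(n[2])
print("plane",c,n,np.degrees(np.arccos(n[2])),best.mean(), "uphill az",np.degrees(np.arctan2(-n[1],-n[0])))
E
```

```text
table z -0.06406960320610451
noise [array([498.5, 314.7,  19.7]), array([450. , 133.7,   1.1]), array([362.6,  20.8,   1. ]), array([ 304.1, -316.9,   -1.7]), array([626.5, 365.3,  -5.6])]
A [480. 311.] [114.  66.] 78.57264709472656 z [nan nan nan]
B [479. 138.] [56. 96.] 1.5635709762573242 z [nan nan nan]
C [439. -46.] [49. 83.] 16.321102142333984 z [ 3.52399629 22.63375991 28.71563153]
pink [325. 619.] [ 60. 102.] 47.124168395996094 z [nan nan nan]
plane [656.62381922 -81.84784076  73.25428999] [-0.41209662 -0.03987931  0.910267  ] 24.457724252662768 0.3461759631972398 uphill az 5.527400856883288
```

View pics/z1.png

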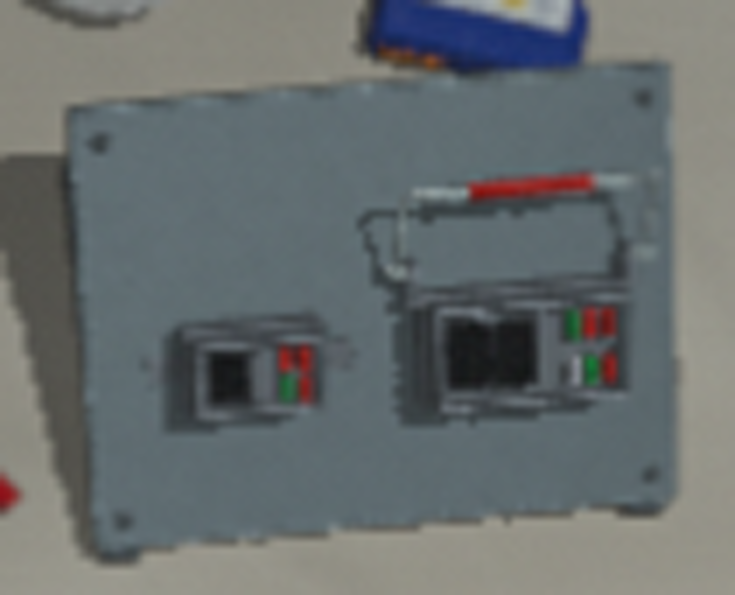

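View pics/z2.png

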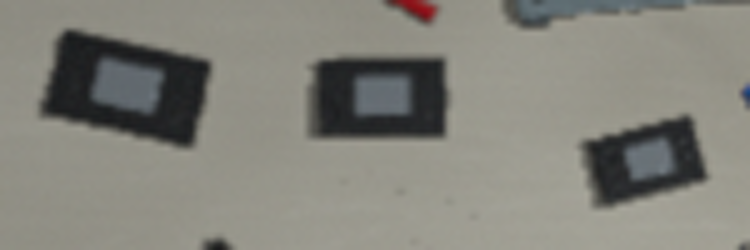

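Crop z2 shows the plain black covers: A (large, 114x66 apparent), B (middle, 96x56) and C (small, 83x49). The size order fits large/middle/small, so I will take A and C. Crop z1 shows the small box on the left, the larger box on the right and its bail leaning uphill. Next I find the stand pose and the rims.

Run:
```python
from h import *
a=np.load("top0.npz"); p=a["p"]; hsv=cv2.cvtColor(p,cv2.COLOR_RGB2HSV)
print(hsv[112:118,285:290].reshape(-1,3)[:6], hsv[160,300])
mk=cv2.inRange(hsv,(90,25,60),(115,110,190)); mk[:95]=0; mk[180:]=0; mk[:,:275]=0; mk[:,370:]=0
n,l,st,_=cv2.connectedComponentsWithStats(mk); i=1+np.argmax(st[1:,4]); c=max(cv2.findContours((l==i).astype(np.uint8),cv2.RETR_EXTERNAL,cv2.CHAIN_APPROX_NONE)[0],key=cv2.contourArea).reshape(-1,2).astype(float)
hull=cv2.convexHull(c.astype(np.float32)).reshape(-1,2)
print(st[i])
# edges: robust line fit to side points
x0,y0,w,h=st[i][:4]
def fit(pts): 
    for _ in range(4):
        v=cv2.fitLine(pts.astype(np.float32),cv2.DIST_HUBER,0,.01,.01).ravel(); r=np.abs((pts-v[2:])@[-v[1],v[0]]); pts=pts[r<1.2]
    return v
top=np.array([[x,c[c[:,0]==x][:,1].min()-.5] for x in range(x0+8,x0+w-8)]); bot=np.array([[x,c[c[:,0]==x][:,1].max()+.5] for x in range(x0+10,x0+w-8)])
lef=np.array([[c[c[:,1]==y][:,0].min()-.5,y] for y in range(y0+14,y0+h-14)]); rig=np.array([[c[c[:,1]==y][:,0].max()+.5,y] for y in range(y0+12,y0+h-14)])
L=[fit(q) for q in (top,bot,lef,rig)]
def X(a,b):
    s=np.linalg.solve(np.c_[a[:2],-b[:2]],b[2:]-a[2:]); return a[2:]+s[0]*a[:2]
rl,rr,fl,fr=X(L[0],L[2]),X(L[0],L[3]),X(L[1],L[2]),X(L[1],L[3])
W=[ray("top",[q],z)[0] for q,z in ((rl,115),(rr,115),(fl,25),(fr,25))]
for q,w_ in zip((rl,rr,fl,fr),W): print(q,np.round(w_,1))
W=np.array(W); print("widths",np.linalg.norm(W[0]-W[1]),np.linalg.norm(W[2]-W[3]),"len",np.linalg.norm(W[0]-W[2]),np.linalg.norm(W[1]-W[3]))
d=(W[0]-W[1]+W[2]-W[3]); print("yaw",np.degrees(np.arctan2(-d[0],d[1])), "side yaw",[np.degrees(np.arctan2(*(W[i]-W[i+2])[[1,0]])) for i in (0,1)],"ctr",W.mean(0))
# red sleeve in both
def red(n):
    q=np.load(n+"0.npz")["p"]; hh=cv2.cvtColor(q,cv2.COLOR_RGB2HSV); m=((hh[...,0]<8)|(hh[...,0]>172))&(hh[...,1]>150)&(hh[...,2]>80); n_,l_,s_,c_=cv2.connectedComponentsWithStats(m.astype(np.uint8)); return [(s_[k],np.round(c_[k],1)) for k in range(1,n_) if s_[k][4]>3]
print("T",[r for r in red("top") if 270<r[1][0]<370 and 95<r[1][1]<180]); print("S",[r for r in red("side") if 200<r[1][0]<275 and 120<r[1][1]<200])
```

```text
[[ 98  40 114]
 [ 98  40 114]
 [ 97  39 112]
 [ 98  41 112]
 [ 98  41 113]
 [100  41 113]] [ 98  43 112]
[ 280  104   86   71 4871]
[278.68655 110.30756] [732.4  67.  115. ]
[365.5     102.75767] [ 769.7 -226.   115. ]
[283.50903 173.03862] [536.6  41.2  25. ]
[365.5     165.66301] [ 571.1 -245.6   25. ]
widths 295.28576022494997 288.930784806812 len 217.09076556120206 218.91916779892557
yaw 7.0665444259840005 side yaw [np.float64(7.4856451581336865), np.float64(5.65672500510399)] ctr [652.47516569 -90.8523787   70.        ]
T [(array([337, 120,  17,   3,  28], dtype=int32), array([345. , 121.2])), (array([353, 139,   2,   4,   7], dtype=int32), array([353.6, 140.7])), (array([356, 139,   2,   4,   6], dtype=int32), array([356.3, 140.5])), (array([310, 145,   4,   3,   9], dtype=int32), array([311.4, 145.8])), (array([356, 146,   2,   3,   6], dtype=int32), array([356.5, 147. ]))]
S [(array([242, 164,   2,   2,   4], dtype=int32), array([242.5, 164.5]))]
```

```bash
cat >> h.py <<'E'
YAW=np.radians(6.9); T=np.radians(25)
C0=np.array([652.5,-90.9,70.])
EX=np.array([np.cos(T)*np.cos(YAW),np.cos(T)*np.sin(YAW),np.sin(T)]); EY=np.array([-np.sin(YAW),np.cos(YAW),0]); EZ=np.cross(EX,EY)
def P2W(s,y,h): return C0+np.multiply.outer(s,EX)+np.multiply.outer(y,EY)+np.multiply.outer(h,EZ)
def rect(n,img,h,k=2.5,S=(-60,60),Yr=(-145,145)):
    s=np.linspace(S[1],S[0],int((S[1]-S[0])*k)); y=np.linspace(Yr[1],Yr[0],int((Yr[1]-Yr[0])*k))
    ss,yy=np.meshgrid(s,y,indexing='ij'); q=proj(n,P2W(ss,yy,h+0*ss).reshape(-1,3)).reshape(*ss.shape,2).astype(np.float32)
    return cv2.remap(img,q[...,0],q[...,1],cv2.INTER_CUBIC)
E
python3 - <<'E'
from h import *
o=[]
for n in ("top","side"):
    g=rect(n,np.load(n+"0.npz")["p"],38)[...,::-1].copy()
    for y in range(-140,141,20): cv2.line(g,(int((145-y)*2.5),0),(int((145-y)*2.5),5 if y else 14),(0,255,255),1)
    for s in range(-60,61,20): cv2.line(g,(0,int((60-s)*2.5)),(5 if s else 14,int((60-s)*2.5)),(0,255,255),1)
    o.append(g)
cv2.imwrite("pics/r1.png",np.vstack(o))
E
```

```text
(no output)
```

View pics/r1.png

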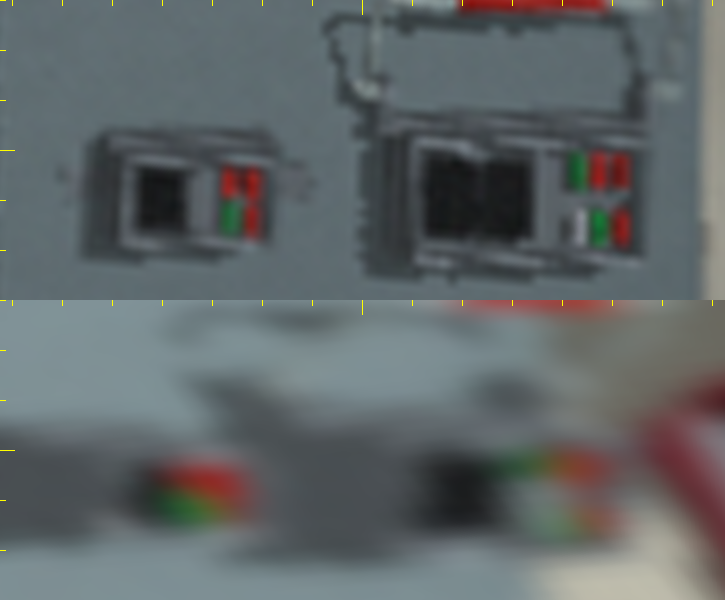

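The rectified rim plane (top half of the picture) shows the large rim at cols 410–648, rows 138–266 (95x51 mm, as given) and the small rim at cols 118–272, rows 155–250. So the seats are at panel y ≈ ∓66 and s ≈ -20.5, which matches the 132 mm spacing.

```bash
cat >> h.py <<'E'
SEAT=dict(main=P2W(-20.5,-66.2,18),small=P2W(-20.6,66.2,18))
RS=np.c_[EX,EY,EZ]
RT=np.c_[EY,EX,-EZ]   # tool: y up-slope, z into panel
def down(short): # tool y along 'short' azimuth (deg)
    a=np.radians(short); y=np.array([np.cos(a),np.sin(a),0]); z=np.array([0,0,-1.]); return np.c_[np.cross(y,z),y,z]
def go(pos,R=None):
    s=arm.get_state(); p=np.array(s["eef_pos"]); R0=Rot.from_euler("xyz",s["eef_rot"],degrees=True)
    if R is None: R=R0.as_matrix()
    dR=R0.inv()*Rot.from_matrix(R); rv=np.degrees(dR.as_rotvec())
    d=np.array(pos)-p; print("t",round(s["time"],2),"pos",np.round(p,1),"rot",np.round(s["eef_rot"],1),"w",round(s["grip_width"],1),"F",np.round(s["contact_force"],1))
    print(" rotvec tool",np.round(rv,2),"| dist",round(np.linalg.norm(d)),"| delta before turn",np.round(R0.inv().apply(d),1),"| after turn",np.round(R.T@d,1))
E
python3 - <<'E'
from h import *
print({k:np.round(v,1) for k,v in SEAT.items()})
a=np.load("top0.npz"); p=a["p"]; g=cv2.cvtColor(p,cv2.COLOR_RGB2GRAY); s=.64
for nm,(x,y),ang in (("A",(320,292),0),("B",(400,295),0),("C",(482,316),0)):
    x,y=int(x*s),int(y*s); w=24; sub=g[y-w:y+w,x-w:x+w]
    U=cv2.resize(sub,None,fx=8,fy=8,interpolation=cv2.INTER_CUBIC)
    dk=(U<85).astype(np.uint8); n,l,st,c=cv2.connectedComponentsWithStats(dk); k=1+np.argmax(st[1:,4])
    cn=max(cv2.findContours((l==k).astype(np.uint8),cv2.RETR_EXTERNAL,cv2.CHAIN_APPROX_NONE)[0],key=cv2.contourArea).reshape(-1,2)
    inn=np.zeros_like(dk); cv2.drawContours(inn,[cn.reshape(-1,1,2)],-1,1,-1)
    lab=cv2.morphologyEx(((inn>0)&(U>85)).astype(np.uint8),cv2.MORPH_OPEN,np.ones((9,9)))
    lc=np.argwhere(lab)[:,::-1].mean(0)
    f=lambda q:(np.asarray(q,float)+.5)/8-.5+[x-w,y-w]
    W=ray("top",f(cn),23)[:,:2]; r=cv2.minAreaRect(W.astype(np.float32)); lw=ray("top",f([lc]),23)[0]
    LW=cv2.minAreaRect(ray("top",f(np.argwhere(lab)[:,::-1]),23)[:,:2].astype(np.float32))
    print(nm,"rect",np.round(r[0],1),np.round(r[1],1),round(r[2],1),"label",np.round(lw,1),np.round(LW[1],1),round(LW[2],1))
go([439,-46,150],down(16.3))
E
```

```text
{'main': array([ 634.5, -159.8,   77.6]), 'small': array([618.5, -28.3,  77.6])}
A rect [480.3 310.7] [108.4  61.7] 78.7 label [481.7 310.2  23. ] [43.2 28.9] 79.1
B rect [478.4 136.8] [53.8 91.5] 1.6 label [479.8 134.7  23. ] [24.7 34.8] 1.6
C rect [439.6 -46.8] [46.  77.4] 16.1 label [440.6 -50.2  23. ] [23.6 31.1] 15.0
t 0.1 pos [ 198.6 -644.7  204.9] rot [-179.9    0.    17.1] w 94.4 F [ 0.2 -0.4  0.6]
 rotvec tool [-5.000e-02 -5.000e-02 -8.918e+01] | dist 648 | delta before turn [ 406.  -501.4   55.4] | after turn [507.2 398.8  54.9]
```

Emit:
{"api": "arm_command", "payload": {
  "deltas": [0, 0, 0, 0, 0, -8.1, 0, 0, 0, 0, 0, -8.1, 0, 0, 0, 0, 0, -8.1, 0, 0, 0, 0, 0, -8.1, 0, 0, 0, 0, 0, -8.1, 0, 0, 0, 0, 0, -8.1, 0, 0, 0, 0, 0, -8.1, 0, 0, 0, 0, 0, -8.1, 0, 0, 0, 0, 0, -8.1, 0, 0, 0, 0, 0, -8.1],
  "jaw": 94
}}

```text
time: 1.1
eef_pos: [198.6, -644.8, 205.0]
eef_rot: [-180.0, -0.0, 98.5]
contact_force: [-0.7, -0.0, -0.7]
grip_width: 93.9
gripper_force: 0.0
```

Emit:
{"api": "arm_command", "payload": {
  "deltas": [0, 0, 0, 0, 0, -8, 36, 28, 4, 0, 0, 0, 36, 28, 4, 0, 0, 0, 36, 28, 4, 0, 0, 0, 36, 28, 4, 0, 0, 0, 36, 28, 4, 0, 0, 0, 36, 28, 4, 0, 0, 0, 36, 28, 4, 0, 0, 0, 36, 28, 4, 0, 0, 0, 36, 28, 4, 0, 0, 0]
}}

```text
time: 2.1
eef_pos: [351.0, -262.1, 169.3]
eef_rot: [-180.0, 0.0, 106.1]
contact_force: [1.0, 1.0, 0.1]
grip_width: 94.3
gripper_force: 0.0
```

```bash
python3 -c "
from h import *
go([440.5,-49.7,120],down(15.8)); print(arm.get_state()['qpos'].round())"
```

```text
t 2.1 pos [ 351.  -262.1  169.3] rot [-180.     0.   106.1] w 94.3 F [1.  1.  0.1]
 rotvec tool [-0.01  0.01  0.3 ] | dist 236 | delta before turn [179.2 145.   49.3] | after turn [180.  144.   49.3]
[ 55.   6. -28. 122.   4.  53.  41.]
```

Emit:
{"api": "arm_command", "payload": {
  "deltas": [36, 29, 10, 0, 0, 0, 36, 29, 10, 0, 0, 0, 36, 29, 10, 0, 0, 0, 36, 29, 10, 0, 0, 0, 36, 28, 9, 0, 0, 0.3, 0, 0, 0, 0, 0, 0]
}}

```text
time: 2.7
eef_pos: [440.4, -45.4, 119.9]
eef_rot: [180.0, -0.1, 106.2]
contact_force: [0.8, -1.0, -0.1]
grip_width: 94.1
gripper_force: 0.0
```

```bash
python3 -c "
from h import *
go([440.5,-49.7,4.5],down(15.8)); print(arm.get_state()['qpos'].round())"
```

```text
t 2.7 pos [440.4 -45.4 119.9] rot [ 1.800e+02 -1.000e-01  1.062e+02] w 94.1 F [ 0.8 -1.  -0.1]
 rotvec tool [ 0.04 -0.13  0.4 ] | dist 115 | delta before turn [ -4.4  -1.2 115.3] | after turn [ -4.2  -1.1 115.4]
[ 33.  12. -39. 124.  10.  47.   4.]
```

Emit:
{"api": "arm_command", "payload": {
  "deltas": [-4.4, -1, 15, 0, 0, 0.4, 0, 0, 25, 0, 0, 0, 0, 0, 25, 0, 0, 0, 0, 0, 25, 0, 0, 0, 0, 0, 15, 0, 0, 0, 0, 0, 10, 0, 0, 0, 0, 0, 0, 0, 0, 0]
}}

```text
time: 3.4
eef_pos: [438.7, -55.4, 4.6]
eef_rot: [-179.9, -0.1, 105.4]
contact_force: [0.1, 0.0, 0.2]
grip_width: 94.2
gripper_force: 0.0
```

Emit:
{"api": "arm_command", "payload": {
  "deltas": [0, 0, 0, 0, 0, 0, 0, 0, 0, 0, 0, 0, 0, 0, 0, 0, 0, 0, 0, 0, 0, 0, 0, 0, 0, 0, 0, 0, 0, 0, 0, 0, 0, 0, 0, 0],
  "jaw": 30
}}

```text
time: 4.0
eef_pos: [439.6, -55.5, 5.7]
eef_rot: [180.0, 0.0, 105.4]
contact_force: [-0.1, -0.8, -0.7]
grip_width: 49.0
gripper_force: 0.2
```

```bash
python3 -c "
from h import *
go([440.5,-49.7,4.5],down(15.8)); print(arm.get_state()['gripper_force'])"
```

```text
t 4.0 pos [439.6 -55.5   5.7] rot [180.    0.  105.4] w 49.0 F [-0.1 -0.8 -0.7]
 rotvec tool [ 0.02  0.01 -0.39] | dist 6 | delta before turn [5.3 2.4 1.2] | after turn [5.3 2.4 1.2]
0.15178714413195848
```

Emit:
{"api": "arm_command", "payload": {
  "deltas": [0, 0, 0, 0, 0, 0, 0, 0, 0, 0, 0, 0, 5.3, 2.4, 1, 0, 0, -0.4, 0, 0, 0, 0, 0, 0],
  "jaw": 62
}}

```text
time: 4.4
eef_pos: [440.5, -48.9, 4.4]
eef_rot: [180.0, -0.0, 105.9]
contact_force: [0.6, 0.5, 1.0]
grip_width: 61.7
gripper_force: 0.0
```

```bash
python3 -c "
from h import *
go([440.5,-49.7,4.5],down(15.8)); print(arm.get_state()['gripper_force'])"
```

```text
t 4.4 pos [440.5 -48.9   4.4] rot [180.   -0.  105.9] w 61.7 F [0.6 0.5 1. ]
 rotvec tool [ 0.01 -0.02  0.09] | dist 1 | delta before turn [-0.8 -0.2 -0.1] | after turn [-0.8 -0.2 -0.1]
0.0
```

Emit:
{"api": "arm_command", "payload": {
  "deltas": [0, 0, 0, 0, 0, 0, 0, 0, 0, 0, 0, 0, 0, 0, 0, 0, 0, 0, 0, 0, 0, 0, 0, 0, 0, 0, 0, 0, 0, 0],
  "jaw": 30
}}

```text
time: 4.9
eef_pos: [440.3, -49.8, 4.5]
eef_rot: [180.0, -0.0, 105.8]
contact_force: [0.0, -0.5, -0.5]
grip_width: 45.3
gripper_force: 30.0
```

```bash
python3 -c "
from h import *
go(SEAT['small']+RS@[0,0,80],RT); print(arm.get_state()['gripper_force'])"
```

```text
t 4.9 pos [440.3 -49.8   4.5] rot [180.   -0.  105.8] w 45.3 F [ 0.  -0.5 -0.5]
 rotvec tool [-24.95  -1.95   8.77] | dist 206 | delta before turn [ -22.7  143.8 -145.6] | after turn [-1.000e-01  1.935e+02 -7.040e+01]
29.993593990802765
```

Emit:
{"api": "arm_command", "payload": {
  "deltas": [0, 0, -10, 0, 0, 0, 0, 0, -35, 0, 0, 0, 0, 0, -35, 0, 0, 0, 0, 0, -20, 0, 0, 0, 0, 0, 0, -6.24, -0.49, 2.2, 0, 0, 0, -6.24, -0.49, 2.2, 0, 0, 0, -6.24, -0.49, 2.2, 0, 0, 0, -6.24, -0.49, 2.2, 0, 0, 0, 0, 0, 0]
}}

```text
time: 5.8
eef_pos: [438.3, -53.0, 102.8]
eef_rot: [159.9, 0.5, 98.3]
contact_force: [0.3, 0.2, 0.5]
grip_width: 45.9
gripper_force: 30.0
```

```bash
python3 -c "
from h import *
go(SEAT['small']+RS@[0,0,70],RT); s=arm.get_state();print(s['gripper_force'],s['qpos'].round())"
```

```text
t 5.8 pos [438.3 -53.  102.8] rot [159.9   0.5  98.3] w 45.9 F [0.3 0.2 0.5]
 rotvec tool [-4.93 -0.05  1.47] | dist 157 | delta before turn [ -1.1 156.2  16.3] | after turn [  2.9 154.2  29.6]
29.993664622306824 [ 49.   5. -49. 139.   3.  18.   7.]
```

Emit:
{"api": "arm_command", "payload": {
  "deltas": [0, 30, 0, 0, 0, 0, 0, 31, 0, 0, 0, 0, 0, 31, 0, 0, 0, 0, 0, 31, 0, -2.5, 0, 0.7, 0, 31, 0, -2.4, 0, 0.7, 0, 0, 0, 0, 0, 0, 0, 0, 0, 0, 0, 0]
}}

```text
time: 6.5
eef_pos: [582.3, -29.9, 156.9]
eef_rot: [155.1, -0.1, 97.2]
contact_force: [0.2, 0.0, -0.2]
grip_width: 45.9
gripper_force: 30.0
```

```bash
cat > look.py <<'E'
from h import *
import sys
go(SEAT[sys.argv[1]]+RS@[0,0,float(sys.argv[2])],RT); s=arm.get_state();print(s['gripper_force'],s['qpos'].round())
E
python3 look.py small 60
```

```text
t 6.5 pos [582.3 -29.9 156.9] rot [ 1.551e+02 -1.000e-01  9.720e+01] w 45.9 F [ 0.2  0.  -0.2]
 rotvec tool [-0.08 -0.21  0.26] | dist 27 | delta before turn [-2.9 -0.8 27.1] | after turn [-2.8 -0.8 27.1]
29.993649423122406 [ 38.  12. -43. 125.  16.  23.  -9.]
```

Emit:
{"api": "arm_command", "payload": {
  "deltas": [-2.5, -0.8, 14, 0, -0.2, 0.3, 0, 0, 14, 0, 0, 0, 0, 0, 13, 0, 0, 0, 0, 0, 0, 0, 0, 0, 0, 0, 0, 0, 0, 0]
}}

```text
time: 7.0
eef_pos: [598.4, -30.7, 119.3]
eef_rot: [155.1, -0.0, 96.8]
contact_force: [0.1, 0.9, 1.3]
grip_width: 45.6
gripper_force: 30.0
```

```bash
python3 look.py small 45
python3 - <<'E'
from h import *
o=[]
for n,(x,y) in (("top",(318,140)),("side",(235,170))):
    p,d=eyes.read_camera(n); np.savez(n+"1.npz",p=p,d=d)
    o.append(cv2.resize(p[y-37:y+37,x-50:x+50,::-1],None,fx=4,fy=8*.5,interpolation=cv2.INTER_CUBIC)); 
cv2.imwrite("pics/h1.png",np.hstack(o))
E
```

```text
t 7.0 pos [598.4 -30.7 119.3] rot [155.1  -0.   96.8] w 45.6 F [0.1 0.9 1.3]
 rotvec tool [-0.08  0.01 -0.08] | dist 1 | delta before turn [-0.1  0.7  1.3] | after turn [-0.1  0.7  1.3]
29.993693232536316 [ 31.  16. -37. 125.  25.  19. -18.]
```

View pics/h1.png

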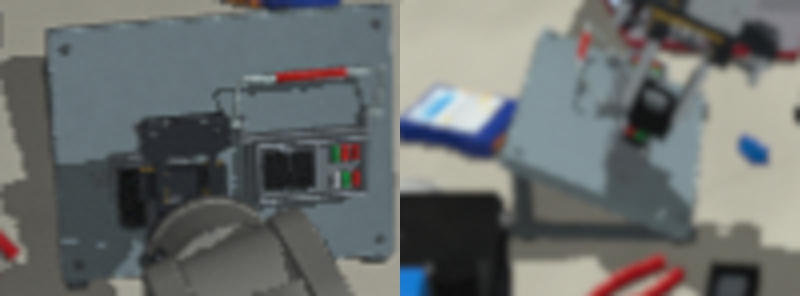

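The left half (top camera) shows the gripper hiding most of the held cover, with its left end at crop (118–145,165–225). The right half (side camera) shows the cover held over the small box at (650,110). I compare these with the predicted edges.

Run:
```python
from h import *
S=SEAT['small']; s=arm.get_state(); Rt=Rot.from_euler("xyz",s["eef_rot"],degrees=True).as_matrix(); tcp=np.array(s["eef_pos"])
# cover box in tool frame: x=length, y=width, z base +4.5, top -18.5
pts=np.array([[lx,wy,z] for z in (4.5,-18.5) for lx in (36,-36) for wy in (-23,23)],float)
W=tcp+pts@Rt.T
for n,b in (("top",(90,177)),("side",(0,0))):
    print(n,[tuple(np.round(q,1)) for q in proj(n,W)])
    g=cv2.cvtColor(np.load(n+"1.npz")["p"],cv2.COLOR_RGB2GRAY)
    if n=="top":
        print("cols 290-308"); print(g[138:164:2,292:308])
    else:
        q=proj(n,W).mean(0).round().astype(int); print(q); print(g[q[1]-14:q[1]+16:2,q[0]-14:q[0]+14:1])
```

```text
top [(np.float64(297.2), np.float64(157.5)), (np.float64(296.4), np.float64(143.9)), (np.float64(318.8), np.float64(155.6)), (np.float64(318.2), np.float64(142.0)), (np.float64(298.2), np.float64(159.1)), (np.float64(297.4), np.float64(145.3)), (np.float64(320.1), np.float64(157.2)), (np.float64(319.5), np.float64(143.4))]
cols 290-308
[[112 112 112 113 112 112 112 112 112 112  85  57  44  42  43  44]
 [111 112 112 110 107 107 107 106 106  97  73  49  42  44  44  42]
 [106 104  86  66  61  62  63  63  84  87  85  69  49  42  43  45]
 [ 70  69  68  59  57  53  54  57  62  61  63  62  56  56  41  40]
 [ 69  65  63  57  58  41  21  14  16  18  27  37  37  34  31  38]
 [ 62  63  63  60  61  41  21  21  23  22  23  40  36  29  29  39]
 [ 68  70  71  64  62  42  22  20  17  19  24  37  33  29  28  39]
 [ 71  70  71  64  62  42  20  20  21  22  26  34  35  34  32  35]
 [ 70  69  70  70  68  44  22  23  21  21  16  19  36  47  47  39]
 [ 69  69  68  68  68  55  32  20  16  21  18  21  35  47  49  35]
 [ 70  70  68  67  69  56  35  27  26  24  21  22  32  48  43  41]
 [ 70  69  71  70  69  69
[... 1501 characters left out ...]
144 144 143 141 136 127 113 107  87  52  28  22  20  19  19  19  19  19
   30  65 109 134 140 141 141 144 150 159]
 [143 143 142 136 122 108  93  75  60  48  49  51  46  41  39  39  34  37
   69 106 130 139 141 141 141 143 149 162]
 [143 142 139 129 116 100  83  71  58  45  37  38  46  64  89 107 110 105
  120 135 140 140 140 141 141 142 151 168]
 [143 143 137 121 106  91  82  79  79  77  73  72  83  89 109 130 138 139
  140 142 142 142 141 142 142 142 148 166]
 [143 141 132 110  88  80  79  78  79  79  80  81  84  92 116 134 140 141
  142 143 142 142 141 141 142 144 153 169]
 [143 140 125 102  84  79  80  80  80  79  79  79  80  81  91 106 117 128
  136 140 142 142 142 142 143 151 162 174]]
```

Emit:
{"api": "arm_command", "payload": {
  "deltas": [0.6, 1.7, 10, 0, 0, 0, 0, 0, 9, 0, 0, 0, 0, 0, 2, 0, 0, 0, 0, 0, 2, 0, 0, 0, 0, 0, 2, 0, 0, 0, 0, 0, 0, 0, 0, 0]
}}

```text
time: 7.7
eef_pos: [611.0, -28.9, 97.4]
eef_rot: [155.0, -0.0, 96.8]
contact_force: [-0.5, -0.6, -0.3]
grip_width: 45.9
gripper_force: 30.0
```

```bash
python3 look.py small 4.5
```

```text
t 7.7 pos [611.  -28.9  97.4] rot [155.   -0.   96.8] w 45.9 F [-0.5 -0.6 -0.3]
 rotvec tool [-0.    0.01 -0.12] | dist 17 | delta before turn [-0.4 -1.6 16.6] | after turn [-0.4 -1.6 16.6]
29.993813037872314 [ 26.  19. -32. 125.  30.  16. -23.]
```

Emit:
{"api": "arm_command", "payload": {
  "deltas": [0, 0, 4, 0, 0, 0, 0, 0, 4, 0, 0, 0, 0, 0, 3, 0, 0, 0, 0, 0, 0, 0, 0, 0]
}}

```text
time: 8.1
eef_pos: [615.6, -28.1, 87.0]
eef_rot: [155.0, -0.1, 96.8]
contact_force: [-0.1, -0.1, -0.2]
grip_width: 46.1
gripper_force: 30.0
```

Emit:
{"api": "arm_command", "payload": {
  "deltas": [0, 0, 3, 0, 0, 0, 0, 0, 1.5, 0, 0, 0, 0, 0, 1, 0, 0, 0, 0, 0, 0, 0, 0, 0]
}}

```text
time: 8.5
eef_pos: [617.9, -28.0, 82.4]
eef_rot: [155.0, -0.0, 96.8]
contact_force: [-0.4, 0.7, -1.0]
grip_width: 46.0
gripper_force: 30.0
```

```bash
python3 look.py small 4.5
```

```text
t 8.5 pos [617.9 -28.   82.4] rot [155.   -0.   96.8] w 46.0 F [-0.4  0.7 -1. ]
 rotvec tool [-0.01  0.01 -0.11] | dist 2 | delta before turn [-0.4 -1.5  0. ] | after turn [-0.4 -1.5  0. ]
29.993714690208435 [ 23.  20. -29. 124.  32.  15. -25.]
```

Emit:
{"api": "arm_command", "payload": {
  "deltas": [0, 0, 1, 0, 0, 0, 0, 0, 0.5, 0, 0, 0, 0, 0, 0, 0, 0, 0]
}}

```text
time: 8.8
eef_pos: [618.3, -28.0, 81.8]
eef_rot: [155.0, 0.0, 96.8]
contact_force: [-14.9, 0.3, 18.6]
grip_width: 45.6
gripper_force: 30.0
```

Emit:
{"api": "arm_command", "payload": {
  "deltas": [0, 0, 1, 0, 0, 0, 0, 0, 0.5, 0, 0, 0, 0, 0, 0, 0, 0, 0]
}}

```text
time: 9.1
eef_pos: [618.9, -28.1, 80.7]
eef_rot: [155.0, 0.0, 96.8]
contact_force: [-19.1, 0.1, 28.9]
grip_width: 45.5
gripper_force: 30.0
```

Emit:
{"api": "arm_command", "payload": {
  "deltas": [0, 0, -1, 0, 0, 0, 0, 0, 0, 0, 0, 0, 0, 0, 0, 0, 0, 0, 0, 0, 0, 0, 0, 0, 0, 0, -10, 0, 0, 0, 0, 0, -30, 0, 0, 0, 0, 0, -45, 0, 0, 0, 0, 0, -45, 0, 0, 0],
  "jaw": 85
}}

```text
time: 9.9
eef_pos: [567.9, -34.3, 190.1]
eef_rot: [155.0, -0.1, 96.8]
contact_force: [-0.7, -1.6, 2.6]
grip_width: 84.8
gripper_force: 0.0
```

```bash
python3 -c "
from h import *
go([481.5,310.2,130],down(-11.2)); print(arm.get_state()['qpos'].round())"
```

```text
t 9.9 pos [567.9 -34.3 190.1] rot [ 1.55e+02 -1.00e-01  9.68e+01] w 84.8 F [-0.7 -1.6  2.6]
 rotvec tool [24.73 -4.02 17.65] | dist 360 | delta before turn [352.1 -66.7  36. ] | after turn [ 321.1 -151.7   60.1]
[ 46.   8. -49. 124.   9.  26.  -2.]
```

Emit:
{"api": "arm_command", "payload": {
  "deltas": [0, 0, 0, 6.2, -1, 4.4, 0, 0, 0, 6.2, -1, 4.4, 0, 0, 0, 6.2, -1, 4.4, 0, 0, 0, 6.2, -1, 4.4, 36, -17, 6, 0, 0, 0, 36, -17, 6, 0, 0, 0, 36, -17, 6, 0, 0, 0, 36, -17, 6, 0, 0, 0, 36, -17, 6, 0, 0, 0, 36, -17, 6, 0, 0, 0],
  "jaw": 94
}}

```text
time: 10.9
eef_pos: [510.3, 198.0, 153.3]
eef_rot: [179.9, 0.0, 78.8]
contact_force: [0.7, -0.8, 0.4]
grip_width: 94.1
gripper_force: 0.0
```

```bash
python3 -c "
from h import *
go([481.5,310.2,100],down(-11.2)); print(arm.get_state()['qpos'].round())"
```

```text
t 10.9 pos [510.3 198.  153.3] rot [179.9   0.   78.8] w 94.1 F [ 0.7 -0.8  0.4]
 rotvec tool [ 0.05  0.05 -0.04] | dist 128 | delta before turn [104.4 -50.2  53.2] | after turn [104.4 -50.1  53.3]
[ 10.  22. -46. 109.  19.  57. -56.]
```

Moving above the large cover and verifying the small box seating meanwhile.

Emit:
{"api": "arm_command", "payload": {
  "deltas": [35, -17, 13, 0, 0, 0, 35, -17, 20, 0, 0, 0, 34, -16, 20, 0, 0, 0, 0, 0, 0, 0, 0, 0]
}}

```text
time: 11.3
eef_pos: [478.6, 313.1, 98.4]
eef_rot: [-179.8, 0.0, 79.1]
contact_force: [-0.1, -0.1, -1.0]
grip_width: 94.2
gripper_force: 0.0
```

Run:
```python
from h import *
go([481.5,310.2,4.5],down(-11.2))
p,d=eyes.read_camera("top"); np.savez("top2.npz",p=p,d=d)
g=rect("top",p,41)[...,::-1]; s,ds=eyes.read_camera("side"); np.savez("side2.npz",p=s,d=ds); g2=rect("side",s,41)[...,::-1]
cv2.imwrite("pics/r2.png",np.vstack([g,g2]))
```

```text
t 11.3 pos [478.6 313.1  98.4] rot [-179.8    0.    79.1] w 94.2 F [-0.1 -0.1 -1. ]
 rotvec tool [-0.16  0.02  0.35] | dist 94 | delta before turn [-2.3  3.6 93.8] | after turn [-2.3  3.4 93.9]
```

View pics/r2.png

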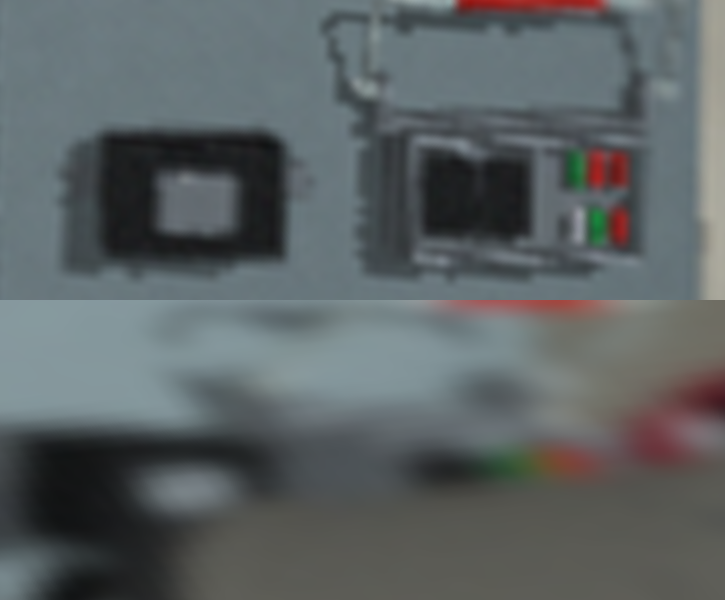

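The small cover sits square on the small box in the top part of the picture (cols 102–285, rows 132–258). Next, the large cover.

Emit:
{"api": "arm_command", "payload": {
  "deltas": [-2, 3, 24, 0, 0, 0.3, 0, 0, 25, 0, 0, 0, 0, 0, 25, 0, 0, 0, 0, 0, 15, 0, 0, 0, 0, 0, 5, 0, 0, 0, 0, 0, 0, 0, 0, 0, 0, 0, 0, 0, 0, 0]
}}

```text
time: 12.1
eef_pos: [485.3, 305.9, 7.5]
eef_rot: [179.9, 0.0, 78.5]
contact_force: [-0.3, 0.1, 0.1]
grip_width: 94.1
gripper_force: 0.0
```

```bash
python3 -c "
from h import *
go([481.5,310.2,4.5],down(-11.2)); print(arm.get_state()['qpos'].round())"
```

```text
t 12.1 pos [485.3 305.9   7.5] rot [179.9   0.   78.5] w 94.1 F [-0.3  0.1  0.1]
 rotvec tool [ 0.1   0.   -0.34] | dist 6 | delta before turn [ 3.4 -4.6  3. ] | after turn [ 3.4 -4.6  3. ]
[ -8.  35. -40. 112.  32.  44. -77.]
```

Emit:
{"api": "arm_command", "payload": {
  "deltas": [3.4, -4.6, 3, 0, 0, -0.3, 0, 0, 0, 0, 0, 0, 0, 0, 0, 0, 0, 0]
}}

```text
time: 12.4
eef_pos: [480.8, 310.3, 3.8]
eef_rot: [179.9, 0.0, 78.8]
contact_force: [0.1, 0.1, 0.0]
grip_width: 93.9
gripper_force: 0.0
```

```bash
python3 -c "
from h import *
go([481.5,310.2,4.5],down(-11.2)); print(arm.get_state()['qpos'].round())"
```

```text
t 12.4 pos [480.8 310.3   3.8] rot [179.9   0.   78.8] w 93.9 F [0.1 0.1 0. ]
 rotvec tool [0.07 0.04 0.01] | dist 1 | delta before turn [ 0.1  0.7 -0.7] | after turn [ 0.1  0.7 -0.7]
[ -9.  35. -39. 112.  32.  44. -78.]
```

Emit:
{"api": "arm_command", "payload": {
  "deltas": [0, 0, 0, 0, 0, 0, 0, 0, 0, 0, 0, 0, 0, 0, 0, 0, 0, 0, 0, 0, 0, 0, 0, 0, 0, 0, 0, 0, 0, 0, 0, 0, 0, 0, 0, 0],
  "jaw": 45
}}

```text
time: 13.0
eef_pos: [480.9, 310.0, 3.5]
eef_rot: [180.0, 0.0, 78.8]
contact_force: [-0.1, -0.1, 0.3]
grip_width: 59.8
gripper_force: 30.0
```

```bash
python3 look.py main 60
```

```text
t 13.0 pos [480.9 310.    3.5] rot [180.    0.   78.8] w 59.8 F [-0.1 -0.1  0.3]
 rotvec tool [-24.75   4.01 -17.83] | dist 506 | delta before turn [-438.8  218.1 -128. ] | after turn [-484.8  118.3  -86.6]
30.000045597553253 [ -9.  35. -39. 112.  32.  44. -78.]
```

Emit:
{"api": "arm_command", "payload": {
  "deltas": [0, 0, -10, 0, 0, 0, 0, 0, -30, 0, 0, 0, 0, 0, -45, 0, 0, 0, 0, 0, -45, 0, 0, 0, 0, 0, -45, 0, 0, 0, -36, 10, -10, 0, 0, 0, -36, 18, 0, 0, 0, 0, -36, 18, 0, 0, 0, 0, -36, 18, 0, 0, 0, 0, -36, 18, 0, 0, 0, 0]
}}

```text
time: 14.0
eef_pos: [526.2, 116.1, 189.6]
eef_rot: [179.9, 0.0, 78.8]
contact_force: [1.4, 1.1, -0.3]
grip_width: 60.0
gripper_force: 30.0
```

Emit:
{"api": "arm_command", "payload": {
  "deltas": [-36, 18, 0, 0, 0, 0, -36, 18, 0, 0, 0, 0, -36, 18, 0, 0, 0, 0, -36, 18, 0, 0, 0, 0, -36, 18, 0, -5, 0.8, -3.6, -36, 0, 0, -5, 0.8, -3.6, 0, 0, 0, -5, 0.8, -3.6, 0, 0, 0, -5, 0.8, -3.6, 0, 0, 0, -5, 0.8, -3.6, 0, 0, 0, 0, 0, 0]
}}

```text
time: 15.0
eef_pos: [572.1, -113.6, 187.9]
eef_rot: [154.8, 0.2, 97.0]
contact_force: [-0.2, -1.1, -1.1]
grip_width: 60.0
gripper_force: 30.0
```

```bash
python3 look.py main 45
```

```text
t 15.0 pos [ 572.1 -113.6  187.9] rot [154.8   0.2  97. ] w 60.0 F [-0.2 -1.1 -1.1]
 rotvec tool [0.21 0.12 0.19] | dist 95 | delta before turn [-53.2   4.   78.8] | after turn [-53.3   4.5  78.7]
29.998938739299774 [ 56.  11. -50. 122.   5.  27.  11.]
```

Emit:
{"api": "arm_command", "payload": {
  "deltas": [-26, 3, 10, 0.2, 0.1, 0.2, -26.5, 3, 18, 0, 0, 0, 0, 0, 20, 0, 0, 0, 0, 0, 20, 0, 0, 0, 0, 0, 10, 0, 0, 0, 0, 0, 0, 0, 0, 0, 0, 0, 0, 0, 0, 0]
}}

```text
time: 15.7
eef_pos: [619.5, -158.9, 121.1]
eef_rot: [155.0, -0.1, 97.0]
contact_force: [0.6, 0.3, 0.0]
grip_width: 59.8
gripper_force: 30.0
```

```bash
python3 look.py main 3.5
```

```text
t 15.7 pos [ 619.5 -158.9  121.1] rot [ 1.55e+02 -1.00e-01  9.70e+01] w 59.8 F [0.6 0.3 0. ]
 rotvec tool [ 0.02 -0.11  0.01] | dist 42 | delta before turn [-2.7 -5.1 42.1] | after turn [-2.6 -5.  42.1]
29.999782741069794 [ 48.  21. -41. 119.  16.  22.   6.]
```

Emit:
{"api": "arm_command", "payload": {
  "deltas": [-2.2, -3.6, 6, 0, 0, 0, 0, 0, 6, 0, 0, 0, 0, 0, 4, 0, 0, 0, 0, 0, 0, 0, 0, 0, 0, 0, 0, 0, 0, 0]
}}

```text
time: 16.2
eef_pos: [623.0, -161.1, 104.4]
eef_rot: [155.0, -0.1, 96.9]
contact_force: [-0.9, 0.1, -1.1]
grip_width: 59.7
gripper_force: 30.0
```

```bash
python3 look.py main 3.5
python3 - <<'E'
from h import *
s=arm.get_state(); Rt=Rot.from_euler("xyz",s["eef_rot"],degrees=True).as_matrix(); tcp=np.array(s["eef_pos"])
pts=np.array([[lx,wy,z] for z in (3.5,-19.5) for lx in (52,-52) for wy in (-30,30)],float)
W=tcp+pts@Rt.T; p,d=eyes.read_camera("top"); g=cv2.cvtColor(p,cv2.COLOR_RGB2GRAY)
q=proj("top",W).round(1); print(q.tolist()); 
for c in (q[4:6].mean(0),q[6:8].mean(0)):
    c=c.round().astype(int); print(c); print(g[c[1]-13:c[1]+14:2,c[0]-8:c[0]+9])
E
```

```text
t 16.2 pos [ 623.  -161.1  104.4] rot [ 1.55e+02 -1.00e-01  9.69e+01] w 59.7 F [-0.9  0.1 -1.1]
 rotvec tool [ 0.04 -0.1  -0.01] | dist 26 | delta before turn [-0.1 -0.9 25.6] | after turn [-0.  -0.9 25.6]
29.999882876873016 [ 46.  23. -39. 119.  17.  20.   5.]
[[331.0, 155.1], [330.3, 137.5], [361.3, 152.4], [361.0, 134.9], [332.4, 156.7], [331.8, 138.8], [363.2, 153.9], [362.9, 136.2]]
[332 148]
[[ 72  70  69  69  85 103 110 112 112 110 110 100  97  90  91  91  89]
 [110 107  77  62  62  62  64  64  64  61  60  61  60  58  58  57  57]
 [ 69  69  70  71  69  53  44  27  23  17  20  19  20  15  17  18  17]
 [ 69  72  69  70  68  53  42  24  23  19  19  21  21  23  19  19  22]
 [ 70  70  68  70  69  54  42  20  22  20  20  23  20  22  18  21  23]
 [ 71  70  70  70  69  58  45  23  21  22  19  16  20  23  19  19  26]
 [ 69  70  68  70  71  57  45  25  19  19  20  25  21  21  22  19  24]
 [ 69  69  69  71  70  57  45  25  19  20  19  20  15  21  19  19  25]
 [ 70  68  68  69  69  58  53  28  19  28  30  29  27  28  30  28  31]
 [ 69  70  69  69  69  69  64  33  18  28  28  27  25  27  2
[... 600 characters left out ...]
 43  40  30  29  28  33  43  42  60 126 161 161 160 161 162]
 [ 44  44  44  39  28  29  26  32  44  42  60 124 160 161 161 160 161]
 [ 38  35  35  32  31  29  28  31  42  66  94 136 161 163 164 163 162]
 [ 31  26  27  28  29  33  37  45  51  61  72  81  85  86  95 109 128]
 [ 32  33  41  53  63  81  96  93  89  85  84  83  83  83  83  87  89]
 [ 44  63  88  98  84  72  71  70  71  72  75  74  76  75  75  79  80]
 [ 89  80  65  63  65  67  67  69  69  71  72  73  74  74  74  74  74]
 [ 45  38  31  37  50  60  66  71  75  75  75  72  73  84 105 122 123]
 [ 38  37  37  52  58  57  57  64  82  92  92  92  92  91  91  89  82]
 [ 29  39  52  57  59  60  60  59  67  88  99 100  99 100 100  99  93]]
```

Emit:
{"api": "arm_command", "payload": {
  "deltas": [0.4, 0.5, 3, 0, 0, 0, 0, 0, 2, 0, 0, 0, 0, 0, 2, 0, 0, 0, 0, 0, 0, 0, 0, 0]
}}

```text
time: 16.65
eef_pos: [626.5, -160.7, 98.2]
eef_rot: [155.0, -0.1, 96.9]
contact_force: [-1.1, -1.2, 2.0]
grip_width: 59.7
gripper_force: 30.0
```

```bash
python3 look.py main 3.5
```

```text
t 16.65 pos [ 626.5 -160.7   98.2] rot [ 1.55e+02 -1.00e-01  9.69e+01] w 59.7 F [-1.1 -1.2  2. ]
 rotvec tool [ 0.04 -0.07 -0.02] | dist 19 | delta before turn [-0.  -1.4 18.5] | after turn [ 0.  -1.4 18.5]
30.000206530094147 [ 45.  24. -38. 119.  18.  19.   4.]
```

Emit:
{"api": "arm_command", "payload": {
  "deltas": [0.2, 0.2, 3, 0, 0, 0, 0, 0, 3, 0, 0, 0, 0, 0, 0, 0, 0, 0]
}}

```text
time: 16.95
eef_pos: [629.3, -160.7, 92.8]
eef_rot: [154.9, -0.1, 96.9]
contact_force: [1.6, -7.1, 0.4]
grip_width: 60.1
gripper_force: 30.0
```

Emit:
{"api": "arm_command", "payload": {
  "deltas": [0, 0, 3, 0, 0, 0, 0, 0, 3, 0, 0, 0, 0, 0, 3, 0, 0, 0, 0, 0, 0, 0, 0, 0]
}}

```text
time: 17.35
eef_pos: [633.1, -160.3, 84.5]
eef_rot: [154.9, -0.1, 96.9]
contact_force: [1.1, -6.8, 0.5]
grip_width: 59.7
gripper_force: 30.0
```

```bash
python3 look.py main 3.5
```

```text
t 17.35 pos [ 633.1 -160.3   84.5] rot [ 1.549e+02 -1.000e-01  9.690e+01] w 59.7 F [ 1.1 -6.8  0.5]
 rotvec tool [ 0.05 -0.04 -0.06] | dist 4 | delta before turn [ 0.4 -1.6  3.4] | after turn [ 0.4 -1.6  3.4]
30.000110864639282 [ 43.  25. -35. 119.  20.  18.   2.]
```

Emit:
{"api": "arm_command", "payload": {
  "deltas": [-1, 0, 2, 0, 0, 0, 0, 0, 1.5, 0, 0, 0, 0, 0, 0, 0, 0, 0]
}}

```text
time: 17.65
eef_pos: [634.4, -160.3, 81.3]
eef_rot: [155.0, -0.1, 96.9]
contact_force: [1.4, -4.5, -1.7]
grip_width: 60.0
gripper_force: 30.0
```

Emit:
{"api": "arm_command", "payload": {
  "deltas": [0, 0, 1, 0, 0, 0, 0, 0, 0.6, 0, 0, 0, 0, 0, 0, 0, 0, 0]
}}

```text
time: 17.95
eef_pos: [634.6, -160.3, 80.8]
eef_rot: [155.0, -0.0, 96.9]
contact_force: [-15.2, -1.9, 21.1]
grip_width: 59.9
gripper_force: 30.0
```

Emit:
{"api": "arm_command", "payload": {
  "deltas": [0, 0, 0.6, 0, 0, 0, 0, 0, 0, 0, 0, 0]
}}

```text
time: 18.15
eef_pos: [634.8, -160.3, 80.4]
eef_rot: [155.0, -0.0, 96.9]
contact_force: [-19.5, -1.0, 26.7]
grip_width: 59.9
gripper_force: 30.0
```

```bash
python3 look.py main 3.5
```

```text
t 18.15 pos [ 634.8 -160.3   80.4] rot [155.   -0.   96.9] w 59.9 F [-19.5  -1.   26.7]
 rotvec tool [ 0.02 -0.03  0.01] | dist 2 | delta before turn [ 0.5 -1.4 -1.1] | after turn [ 0.5 -1.4 -1.1]
30.008555352687836 [ 42.  25. -35. 118.  20.  17.   2.]
```

Emit:
{"api": "arm_command", "payload": {
  "deltas": [0, 0, -1, 0, 0, 0, 0, 0, 0, 0, 0, 0, 0, 0, 0, 0, 0, 0, 0, 0, 0, 0, 0, 0, 0, 0, -10, 0, 0, 0, 0, 0, -30, 0, 0, 0, 0, 0, -45, 0, 0, 0, 0, 0, -20, 0, 0, 0, 0, 0, 0, 0, 0, 0],
  "jaw": 80
}}

```text
time: 19.05
eef_pos: [590.8, -166.8, 178.6]
eef_rot: [154.8, 0.1, 96.9]
contact_force: [0.4, 0.1, -0.4]
grip_width: 79.7
gripper_force: 0.0
```

```bash
python3 look.py main 45
python3 - <<'E'
from h import *
# bar position: red sleeve, initial images; triangulate
def red(n,x0,x1,y0,y1,smin):
    q=np.load(n+"0.npz")["p"]; k=4; q=cv2.resize(q[y0:y1,x0:x1],None,fx=k,fy=k,interpolation=cv2.INTER_CUBIC); h=cv2.cvtColor(q,cv2.COLOR_RGB2HSV)
    m=(((h[...,0]<10)|(h[...,0]>170))&(h[...,1]>smin)).astype(np.uint8); N,l,s,c=cv2.connectedComponentsWithStats(m)
    return [(s[i][:5].tolist(),((c[i]+.5)/k-.5+[x0,y0]).round(1)) for i in range(1,N) if s[i][4]>30]
t=red("top",325,366,110,130,120); s=red("side",222,260,135,175,90); print(t,s)
bt=max(t,key=lambda r:r[0][4])[1]
K,D,R,tt=cam("top"); o=-R.T@tt; q=ray("top",[bt],0)[0]
# intersect with plane panel-y=-66
dirv=(o-q)/np.linalg.norm(o-q)
for yy in (-65,-66.2,-67.5):
    lam=((C0+EY*yy-q)@EY)/(dirv@EY); X=q+lam*dirv; print(yy,"seat coords",(RS.T@(X-SEAT['main'])).round(1))
for ang in (15,21,28,35): 
    X=SEAT['main']+RS@[40+48*np.cos(np.radians(ang)),0,-4+48*np.sin(np.radians(ang))]; print(ang,proj("top",X).round(1),proj("side",X).round(1))
E
```

```text
t 19.05 pos [ 590.8 -166.8  178.6] rot [1.548e+02 1.000e-01 9.690e+01] w 79.7 F [ 0.4  0.1 -0.4]
 rotvec tool [ 0.18  0.1  -0.01] | dist 65 | delta before turn [ 1.8 -2.8 65.1] | after turn [ 1.7 -2.6 65.2]
0.0 [ 59.  16. -50. 118.   8.  28.  14.]
[([49, 40, 69, 14, 583], array([345.1, 121.3]))] [([68, 14, 11, 13, 88], array([239.9, 139.6])), ([31, 26, 12, 22, 175], array([230.6, 143.4])), ([79, 31, 73, 13, 486], array([250.7, 143.9])), ([86, 48, 11, 9, 64], array([244.4, 147.5])), ([78, 113, 17, 16, 157], array([242.6, 164.4]))]
-65 seat coords [81.2  1.2 27.8]
-66.2 seat coords [80.3  0.  22.7]
-67.5 seat coords [79.3 -1.3 17.2]
15 [[344.  118.8]] [[228.5 145.8]]
21 [[344.4 119.5]] [[229.2 145.1]]
28 [[344.8 120.5]] [[230.1 144.4]]
35 [[345.2 121.6]] [[231.1 143.8]]
```

Emit:
{"api": "arm_command", "payload": {
  "deltas": [2, 35, 0, 0, 0, 0, 0, 35, 0, 0.2, 0.1, 0, 0, 35, 10, 0, 0, 0, 0, 0, 20, 0, 0, 0, 0, 0, 20, 0, 0, 0, 0, 0, 0, 0, 0, 0, 0, 0, 0, 0, 0, 0],
  "jaw": 0
}}

```text
time: 19.75
eef_pos: [705.5, -149.0, 174.1]
eef_rot: [155.2, -0.2, 97.0]
contact_force: [-0.1, 0.2, 0.2]
grip_width: 27.3
gripper_force: 0.0
```

```bash
cat > bail.py <<'E'
from h import *
import sys
s=arm.get_state(); a=RS.T@(np.array(s["eef_pos"])-SEAT['main'])-[1.5,0,0]; F=RS.T@np.array(s["contact_force"])
print("seat coords x,y,z",a.round(1),"F",F.round(1),"w",s["grip_width"],"t",s["time"],s["qpos"].round())
E
python3 bail.py
python3 - <<'E'
from h import *
p,d=eyes.read_camera("top"); s,_=eyes.read_camera("side"); np.savez("b.npz",p=p,s=s)
cv2.imwrite("pics/b1.png",np.hstack([cv2.resize(q[y-37:y+37,x-50:x+50,::-1],None,fx=4,fy=4,interpolation=cv2.INTER_CUBIC) for q,x,y in ((p,325,135),(s,240,150))]))
E
```

```text
seat coords x,y,z [104.3   2.2  57. ] F [0.1 0.2 0.2] w 27.319576049811356 t 19.75 [ 43.  25. -41. 106.  18.  32.   2.]
```

View pics/b1.png

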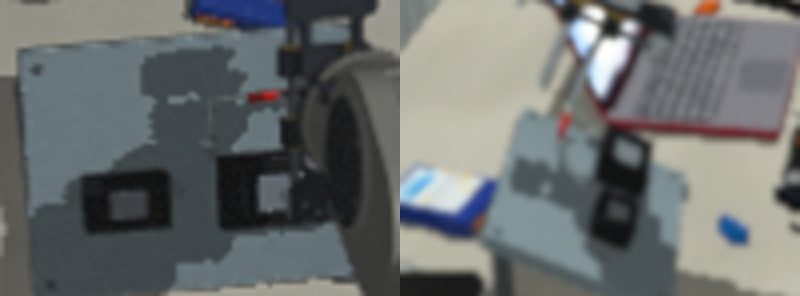

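Both covers are on (top camera: small at (128,203), large at (255,190)) and the bail is still open at (262,97). Now I lower the closed fingers uphill of the bar.

Emit:
{"api": "arm_command", "payload": {
  "deltas": [-2, 4, 0, 0, 0, 0, 0, 0, 0, 0, 0, 0, 0, 0, 12, 0, 0, 0, 0, 0, 12, 0, 0, 0, 0, 0, 12, 0, 0, 0, 0, 0, 11, 0, 0, 0, 0, 0, 0, 0, 0, 0]
}}

```text
time: 20.55
eef_pos: [729.0, -147.8, 131.3]
eef_rot: [155.3, -0.3, 97.0]
contact_force: [-0.6, 0.6, -0.7]
grip_width: -0.1
gripper_force: 0.0
```

```bash
python3 bail.py
```

```text
seat coords x,y,z [107.5   0.5   8.4] F [-0.7  0.7 -0.4] w -0.06648603392707528 t 20.55 [ 39.  29. -38. 105.  22.  28.  -2.]
```

Emit:
{"api": "arm_command", "payload": {
  "deltas": [0, -5, 0, 0, 0, 0, 0, -5, 0, 0, 0, 0, 0, -5, -6, 0, 0, 0, 0, -5, -6, 0, 0, 0, 0, -5, -3, 0, 0, 0, 0, -5, -3, 0, 0, 0, 0, 0, 0, 0, 0, 0]
}}

```text
time: 21.25
eef_pos: [695.0, -153.1, 139.1]
eef_rot: [155.0, -0.1, 97.0]
contact_force: [1.3, 2.3, 7.7]
grip_width: 0.0
gripper_force: 3.7
```

```bash
python3 bail.py
```

```text
seat coords x,y,z [79.7 -0.7 29.9] F [4.6 2.1 6.3] w 0.000559874919898052 t 21.25 [ 43.  26. -40. 109.  20.  27.   0.]
```

Emit:
{"api": "arm_command", "payload": {
  "deltas": [0, -6, 0, 0, 0, 0, 0, -6, 0, 0, 0, 0, 0, -6, 0, 0, 0, 0, 0, -6, 0, 0, 0, 0, 0, -6, 0, 0, 0, 0, 0, -6, 0, 0, 0, 0, 0, 0, 0, 0, 0, 0]
}}

```text
time: 21.95
eef_pos: [663.4, -157.3, 125.4]
eef_rot: [154.9, -0.0, 97.0]
contact_force: [-0.9, -0.0, -1.1]
grip_width: 0.3
gripper_force: 0.1
```

```bash
python3 bail.py
```

```text
seat coords x,y,z [45. -1. 31.] F [-1.3  0.1 -0.6] w 0.30394713504977494 t 21.95 [ 45.  25. -40. 113.  20.  24.   1.]
```

Emit:
{"api": "arm_command", "payload": {
  "deltas": [0, -5, 0, 0, 0, 0, 0, -5, 0.5, 0, 0, 0, 0, -4, 0.5, 0, 0, 0, 0, 0, 0, 0, 0, 0]
}}

```text
time: 22.35
eef_pos: [649.0, -158.4, 114.5]
eef_rot: [155.2, -0.2, 96.9]
contact_force: [0.1, -0.2, -0.1]
grip_width: 0.8
gripper_force: 0.0
```

```bash
python3 bail.py
python3 - <<'E'
from h import *
p,d=eyes.read_camera("top"); s,_=eyes.read_camera("side")
cv2.imwrite("pics/b2.png",np.hstack([cv2.resize(q[y-37:y+37,x-50:x+50,::-1],None,fx=4,fy=4,interpolation=cv2.INTER_CUBIC) for q,x,y in ((p,325,135),(s,240,150))]))
E
```

```text
seat coords x,y,z [27.3 -0.4 27.2] F [ 0.1 -0.2 -0.1] w 0.8361367015633456 t 22.35 [ 46.  24. -40. 115.  20.  23.   1.]
```

View pics/b2.png

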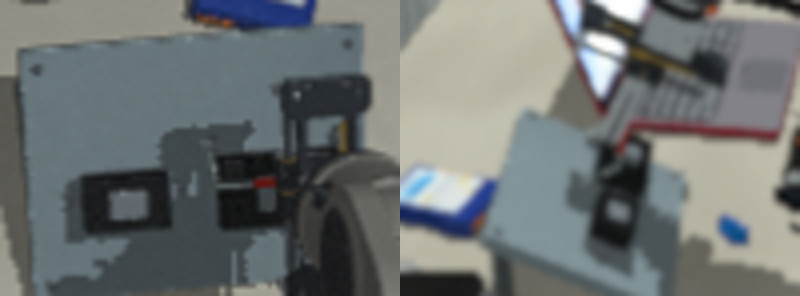

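The bar now stands over the large cover (top crop, red at (262,183)). Next I lift, step over it and press down.

Emit:
{"api": "arm_command", "payload": {
  "deltas": [0, 4, 0, 0, 0, 0, 0, 0, -20, 0, 0, 0, 0, 0, -18, 0, 0, 0, 0, -12, 0, 0, 0, 0, 0, -13, 0, 0, 0, 0, 0, 0, 0, 0, 0, 0]
}}

```text
time: 23.05
eef_pos: [613.1, -163.0, 139.4]
eef_rot: [155.3, -0.2, 96.9]
contact_force: [0.1, 0.3, -0.8]
grip_width: 0.4
gripper_force: 0.0
```

```bash
python3 bail.py
```

```text
seat coords x,y,z [ 5.1 -0.6 65.1] F [-0.2  0.2 -0.8] w 0.3784941515844306 t 23.05 [ 53.  20. -45. 118.  15.  25.   6.]
```

Emit:
{"api": "arm_command", "payload": {
  "deltas": [0, 1, 10, 0, 0, 0, 0, 0, 9, 0, 0, 0, 0, 0, 5, 0, 0, 0, 0, 0, 4, 0, 0, 0, 0, 0, 2, 0, 0, 0, 0, 0, 0, 0, 0, 0]
}}

```text
time: 23.65
eef_pos: [625.7, -160.6, 111.8]
eef_rot: [155.5, -0.2, 97.0]
contact_force: [-19.5, -0.9, 8.8]
grip_width: 0.7
gripper_force: 8.0
```

```bash
python3 bail.py
```

```text
seat coords x,y,z [ 5.   0.2 34.7] F [-13.9   1.5  16.2] w 0.6673193218808353 t 23.65 [ 48.  23. -41. 118.  19.  22.   3.]
```

Emit:
{"api": "arm_command", "payload": {
  "deltas": [0, -1.5, 1.5, 0, 0, 0, 0, -1, 1.5, 0, 0, 0, 0, 0, 0, 0, 0, 0]
}}

```text
time: 23.95
eef_pos: [625.3, -160.7, 108.5]
eef_rot: [155.5, -0.2, 97.0]
contact_force: [0.6, 1.0, -0.7]
grip_width: 0.6
gripper_force: 0.0
```

```bash
python3 bail.py
```

```text
seat coords x,y,z [ 3.2  0.1 31.9] F [ 0.4  0.9 -1. ] w 0.6137697478220271 t 23.95 [ 48.  23. -41. 118.  19.  22.   3.]
```

Emit:
{"api": "arm_command", "payload": {
  "deltas": [0, -0.5, 1, 0, 0, 0, 0, 0, 0.7, 0, 0, 0, 0, 0, 0, 0, 0, 0]
}}

```text
time: 24.25
eef_pos: [627.6, -160.8, 108.7]
eef_rot: [155.2, -0.2, 97.0]
contact_force: [-13.9, -0.3, 15.3]
grip_width: 0.3
gripper_force: 9.7
```

```bash
python3 bail.py
```

```text
seat coords x,y,z [ 5.4 -0.2 31. ] F [-6.   1.4 19.7] w 0.31168082852875273 t 24.25 [ 48.  23. -41. 118.  20.  21.   2.]
```

Emit:
{"api": "arm_command", "payload": {
  "deltas": [0, 0, 1, 0, 0, 0, 0, 0, 0, 0, 0, 0]
}}

```text
time: 24.45
eef_pos: [627.8, -160.8, 108.2]
eef_rot: [155.2, -0.1, 97.0]
contact_force: [-25.4, 1.0, 30.3]
grip_width: 0.9
gripper_force: 18.9
```

```bash
python3 bail.py
```

```text
seat coords x,y,z [ 5.3 -0.3 30.5] F [-10.    4.1  38. ] w 0.8879649780144027 t 24.45 [ 48.  24. -41. 118.  20.  21.   2.]
```

Emit:
{"api": "arm_command", "payload": {
  "deltas": [0, 0, -10, 0, 0, 0, 0, 0, -40, 0, 0, 0, 0, 0, -45, 0, 0, 0, -20, -20, -30, 0, 0, 0, -40, -20, 0, 0, 0, 0, -45, 0, 0, 0, 0, 0, -45, 0, 0, 0, 0, 0, -45, 0, 0, 0, 0, 0, -40, 0, 0, 0, 0, 0, 0, 0, 0, 0, 0, 0]
}}

```text
time: 25.45
eef_pos: [572.7, -408.2, 200.3]
eef_rot: [155.1, -0.2, 96.6]
contact_force: [-0.0, 0.2, -0.2]
grip_width: 0.7
gripper_force: 0.0
```

```bash
python3 bail.py
python3 - <<'E'
from h import *
p,d=eyes.read_camera("top"); s,ds=eyes.read_camera("side")
cv2.imwrite("pics/f.png",np.hstack([cv2.resize(q[y-37:y+37,x-50:x+50,::-1],None,fx=4,fy=4,interpolation=cv2.INTER_CUBIC) for q,x,y in ((p,322,135),(s,240,150))]))
for n,D in (("top",d),("side",ds)):
    X=cloud(n,D).reshape(-1,3); X=X[~np.isnan(X[:,0])]
    for k,hx,hy in (("main",24,45),("small",17,30)):
        L=(X-SEAT[k])@RS-[1.5,.3,0]; m=(abs(L[:,0])<hx)&(abs(L[:,1])<hy)&(abs(L[:,2])<45); Q=L[m]
        m=np.abs(Q[:,2]-np.median(Q[:,2]))<4; Q=Q[m]; c=np.linalg.lstsq(np.c_[Q[:,:2],np.ones(len(Q))],Q[:,2],rcond=None)[0]
        print(n,k,len(Q),"top z",c[2].round(2),"slopes",c[:2].round(3))
    for yy in ((-100,),(0,)):
        L=(X-C0)@RS; m=(abs(L[:,0]-60)<20)&(abs(L[:,1]-100)<30)&(abs(L[:,2])<10)
    print("panel h",np.median(L[m][:,2]).round(2))
E
```

```text
seat coords x,y,z [ -32.3 -239.2  149.7] F [-0.1  0.2 -0.2] w 0.6889421568107492 t 25.45 [ 78.  27. -51. 102.   7.  41.  36.]
top main 253 top z 24.06 slopes [0.003 0.004]
top small 149 top z 23.68 slopes [-0.021  0.011]
panel h 0.55
side main 75 top z 19.86 slopes [0.001 0.002]
side small 51 top z 20.41 slopes [-0.04   0.044]
panel h -3.33
```

View pics/f.png

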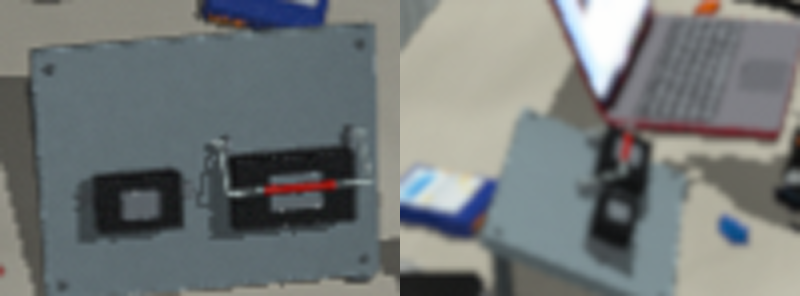

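Both covers are home: top surfaces are 23.1–23.5 mm above the seats, and their tops lie flat to the boxes. The bail's red bar lies across the middle of the large cover (top crop (300,188)), and the robot is clear.

```bash
python3 -c "
from h import *
print(ticket.hand_in())"
```

```text
the job is handed in; nothing more can be done
None
```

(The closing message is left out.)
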